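# Push a proud vial home in the dry-block incubator

## Robot

A 6-joint arm with a two-finger parallel gripper is mounted at the origin on the work surface. World frame = base frame: x ahead of the robot, y to its left, z up, the work surface at z = 0. Lengths are in mm, angles in rad, forces in N, time in s.
With the tool pointing down it reaches from about 300 to 775 mm from the base axis. Payload 14.6 kg.
Tool frame: the origin (TCP) lies midway between the tips of the shut fingers; the grasp point (between the pads) lies 19 mm behind it; z points along the fingers, y is the direction in which the jaws open and shut (so a half turn about z gives the same grasp; the last joint's range is limited). The gripper opens to 94 mm and grips with 3 to 60 N. Pads are 16 mm wide; open, the fingers measure 119 mm over their backs; the gripper's body (75 mm by 177 mm) begins 78 mm behind the grasp point.
Start: joints at [-1.344, 0.3, 1.521, -0, 1.321, -0.067], TCP at [159.268, -526.425, 205.446] pointing down, gripper open.
Joint ranges: [-3.03, 3.03], [-0.79, 2.21], [0.23, 2.52], [-1.04, 4.18], [0, 3.07], [-2.55, 2.55]. Speed limits (rad/s): [2.22, 2.22, 2.57, 3.14, 3.14, 3.14].

## Interface

Orientations are given as [roll, pitch, yaw] about the fixed x, y, z axes, in that order (R = Rz(yaw) Ry(pitch) Rx(roll)).
In Python, from cell import manip, camera gives the robot as it stands. The module is installed in compiled form; this text tells all that it offers.
- The arm moves only by the tool jog_arm, never from a script. Its argument "commands" is a list of rows, each a list of 7 numbers: the shift along the world's x, y, z in units of 1 m (1.0 is 1 m), then the turn, a rotation vector about the world's x, y, z in units of 120 degrees (1.0 is 120 degrees), then the opening, from 0 (shut) to 1 (fully open). In form: [[x, y, z, ax, ay, az, grip], ...]. A call has exactly 10 rows; each row is the pose to reach, as a shift and turn from the pose commanded when the call began; what a row does not reach only later rows make up. A row lasts 1/8 s, in which the tool goes at most 62.5 mm and 10.7 degrees, less where a joint would pass 70% of its speed; a pose out of reach is approached as far as the arm can. A call with a number of a shift or a turn outside -1 to 1 is refused whole. A call with a gripper value outside its range is refused whole. The fingers move at their own pace and stop on an object; "grip_force" is the grip in N (left out, the last holds). Time passes only in rows, so rows that repeat a pose let the fingers close, or fill a call up. It gives the time, the measured TCP pose, the force and the opening at its end, in the units of the state.
- manip.read_state(): the state, without advancing time (a new reading comes with each control period).
- camera(name): name is "scene" or "top"; returns a dict with "pixels" (480x640x3 uint8, blue, green, red), "vertical_fov" (degrees; the focal length in pixels is half the picture's height over the tangent of half this angle, whatever the lens; pixels are square), "cx", "cy" (the principal point, pixels), "k1" (the pictures are not rectified: a ray, as slopes to the right and down, at radius r is drawn at 1 + k1 r^2 times it, then the intrinsics apply), "rvec" (rotation vector, rad) and "tvec" (3), from world to camera coordinates, as OpenCV has them. Camera axes: x right, y down, z forward; pixel columns grow to the right and rows downward; lengths in mm; the calibration is good to about 2 mm. A picture is of the moment at which its call begins. There is no depth.
- manip.sign_off(): hands the job in, once; it reports no verdict.
The state is a dict: "clock": time; "joints": joint angles; "qd": joint speeds; "effort": joint torques, N m; "eef_pos": TCP position; "eef_rot": TCP orientation; "wrist_force": force on the tool from outside, world axes, zero at the start; "moment": the same for the moment, N m; "finger_gap": finger opening in mm.
Only numpy, scipy, OpenCV 4.12 (cv2) and the standard library are available. Lean on these libraries where they do the work, as an engineer would, in place of code of your own. Each camera call takes 0.05 s, during which the arm holds its last target.

## Task

One of the four sample vials in the dry-block incubator was not pushed down and stands higher than the others. Press the front rail of the clear cover and let go so that it pops fully open, push that vial down with a fingertip until it is fully home like the rest, then push the cover down again and press its front rail fully in and let go, so that it stays latched shut. Only touch and push: do not pull any vial up, and leave the rack, slide box, wash bottle and dishes where they are.

Things in the scene. Friction and masses are not known exactly. Their poses are not given: they have to be found in the camera images.
- incubator: White benchtop dry-block incubator, fixed: 220 (x) x 224 (y) x 118 mm high. Origin: centre of its underside on the bench; x runs from its front (sloping control panel, nearest the robot) to its back, y to its left, z up. Side walls outside y = +-98 reach z = 118; the wall before the cover (x -84 to -70) z = 103; the beam behind the hinge (x 76 to 106) z = 117.
- block (a point): Centre of the front row of wells on top of the aluminium heating block, the floor of the pit under the clear cover: x = -20, y = 0, z = 72 mm of the incubator. Four wells 44 mm apart along y (-66, -22, 22, 66 mm), a capped vial in each; a second row at x = 26 mm is empty.
- cover (a joint): Opening angle of the cover, rad: 0 latched shut, 1.6 fully open (upright at its stop), down to -0.056 while pressed in past shut. Push-push catch: pressed to its hard stop and let go, a damped spring swings it fully open in about 2.5 s. Pushed shut, pressed to the same stop and let go, it rises to 0 and stays latched; let go short of the stop it swings open. Another press opens it again.
- cover_press (a point): On the outer face of the cover's solid grey front rail (20 mm deep, 8 mm thick), mid-width, 10 mm behind the front edge, 126 mm from the hinge axis; moves with the cover. Shut: x = -56, y = 0, z = 118 mm of the incubator. Here the hard stop is 7 mm below shut; about 6 N opens it, 10 N shuts it firmly, 25 N does no harm. The catch's steel tongue hangs 30 mm below the rail.
- cover_hinge (a point): Middle of the cover's hinge axis (along y): x = 70, y = 0, z = 115 mm of the incubator. The cover, a clear sheet in a grey frame, reaches 136 mm from here to its front edge, is 192 mm wide, its outer face 3 mm off the axis. To shut it, push the outer face (the back when open, 251 mm high) over towards the front and down along the hinge arc: 2 to 6 N at the rail.
- vial_a (a joint): Height in m by which this vial stands above fully home: 0 = fully home on the well's floor. One of the four vials starts 8 to 14 mm proud, the other three at 0. It slides straight up and down only, gripped by the well with about 5 N of friction, and meets a hard stop at 0.
- cap_a (a point): Centre of the top of that vial's blue screw cap (26 mm diameter, 13 mm high; glass body 27 mm diameter, 61 mm tall over the cap). Fully home it is 88 mm above the bench, 30 mm below the top of the shut cover. Any vial may stand in any of the four front wells.
- vial_b (a joint): Height in m by which this vial stands above fully home: 0 = fully home on the well's floor. One of the four vials starts 8 to 14 mm proud, the other three at 0. It slides straight up and down only, gripped by the well with about 5 N of friction, and meets a hard stop at 0.
- cap_b (a point): Centre of the top of that vial's blue screw cap (26 mm diameter, 13 mm high; glass body 27 mm diameter, 61 mm tall over the cap). Fully home it is 88 mm above the bench, 30 mm below the top of the shut cover. Any vial may stand in any of the four front wells.
- vial_c (a joint): Height in m by which this vial stands above fully home: 0 = fully home on the well's floor. One of the four vials starts 8 to 14 mm proud, the other three at 0. It slides straight up and down only, gripped by the well with about 5 N of friction, and meets a hard stop at 0.
- cap_c (a point): Centre of the top of that vial's blue screw cap (26 mm diameter, 13 mm high; glass body 27 mm diameter, 61 mm tall over the cap). Fully home it is 88 mm above the bench, 30 mm below the top of the shut cover. Any vial may stand in any of the four front wells.
- vial_d (a joint): Height in m by which this vial stands above fully home: 0 = fully home on the well's floor. One of the four vials starts 8 to 14 mm proud, the other three at 0. It slides straight up and down only, gripped by the well with about 5 N of friction, and meets a hard stop at 0.
- cap_d (a point): Centre of the top of that vial's blue screw cap (26 mm diameter, 13 mm high; glass body 27 mm diameter, 61 mm tall over the cap). Fully home it is 88 mm above the bench, 30 mm below the top of the shut cover. Any vial may stand in any of the four front wells.
- tube_rack: Bystander, loose: yellow rack 210 x 100 x 54 mm with five blue-capped tubes reaching 118 mm, left of the incubator. Origin: centre of its underside.
- slide_box: Bystander, loose: grey box with white lid 100 x 80 x 38 mm, right of the incubator. Origin: centre of its underside.
- wash_bottle: Bystander, loose: white bottle 68 mm diameter, 200 mm high with its red spout, to the right beyond the slide box. Origin: centre of its underside.
- petri_dishes: Bystander, loose: stack of three clear dishes 92 mm diameter, 47 mm high, in front of the wash bottle. Origin: centre of its underside.

How it is judged (in metres and radians):
On the way, in this order (a step that is already met when the one before it is completed fails the run):
1. the cover has been pressed and has popped fully open (value of joint cover above 1.4 rad), for 0.2 s.
2. all four vials are fully home while the cover stands open (value of joint each of vial_a, vial_b, vial_c, vial_d below 0.002 m and value of joint cover above 1 rad), for 0.2 s.
At the end, for the whole second after the job is handed in: The cover is latched shut by its own catch (within 0.02 rad of 0, at rest, not held) and all four vials are within 2 mm of fully home (value of joint cover between -0.02 and 0.02 rad and velocity of joint cover between -0.05 and 0.05 rad/s and value of joint each of vial_a, vial_b, vial_c, vial_d below 0.002 m); the robot touches nothing.
It fails at once if a vial is pulled up instead of pushed (value of joint vial_a above 0.0165 m or value of joint any of vial_b, vial_c, vial_d above 0.004 m).
It fails at once if a thing standing beside the incubator is moved, lifted or tipped (distance of any of tube_rack, slide_box, wash_bottle, petri_dishes from where it was at the start of the episode above 0.02 m or angle between any of tube_rack, slide_box, wash_bottle, petri_dishes's own z axis and vertical above 0.25 rad).
It also fails if it takes over 51 s, if anything falls off the work surface, if the arm or the gripper's body presses on something with over 40 N, if the wrist force passes 120 N, or if a joint passes its speed limit or range.

## Working session

There is one attempt and no reset: what is moved stays moved. The work goes in short steps, Python scripts to look and compute and a tool call to move; the robot and the scene stay as the last step left them, time stands still between calls to the robot, and variables do not carry over. Pictures are saved under pics/ and viewed, and the job is handed in when it is done.

Besides the shell and the picture viewer there is one more tool, called after ">>>" as name(argument=value, ...), one argument or row to a line, values as JSON. jog_arm: Moves the arm, as the interface text tells. Its arguments: {"type":"object","properties":{"commands":{"type":"array","items":{"type":"array","items":{"type":"number"}}},"grip_force":{"type":"number"}},"required":["commands"]}

```bash
mkdir -p pics; cat > h.py <<'E'
import numpy as np, cv2
from cell import manip, camera
def cap(n,f):
    c=camera(n); cv2.imwrite('pics/'+f,c['pixels']); 
    np.save('pics/'+f+'.npy',{k:v for k,v in c.items()},allow_pickle=True); return c
def load(f): return np.load('pics/'+f+'.npy',allow_pickle=True).item()
def K(c):
    f=240/np.tan(np.radians(c['vertical_fov'])/2); return np.array([[f,0,c['cx']],[0,f,c['cy']],[0,0,1.]]),np.array([c['k1'],0,0,0.])
def ray(c,uv):
    k,d=K(c); p=cv2.undistortPoints(np.array([[uv]],float),k,d)[0,0]
    R=cv2.Rodrigues(np.array(c['rvec'],float))[0]; t=np.array(c['tvec'],float).ravel()
    return -R.T@t, R.T@np.array([p[0],p[1],1.])
def onz(c,uv,z):
    o,d=ray(c,uv); return o+d*(z-o[2])/d[2]
def proj(c,P):
    k,d=K(c); return cv2.projectPoints(np.array(P,float).reshape(-1,1,3),np.array(c['rvec'],float),np.array(c['tvec'],float),k,d)[0].reshape(-1,2)
E
python3 - <<'E'
from h import *
print(manip.read_state())
for n in('scene','top'):
    c=cap(n,n+'0.png'); print({k:v for k,v in c.items() if k!='pixels'}, ray(c,(320,240))[0])
E
```

```text
{'clock': 0.0, 'joints': array([-1.34359531e+00,  3.00491651e-01,  1.52157776e+00,  1.71701447e-05,
        1.32063824e+00, -6.66405588e-02]), 'qd': array([-9.66871561e-05,  1.19849035e-03,  4.58496604e-04,  7.19971508e-04,
       -1.01967640e-04,  9.20653281e-04]), 'effort': array([-4.04306365e-04, -5.31810558e+01, -3.52739882e+01,  7.07698544e-02,
        2.44465366e-02, -2.07552062e-04]), 'eef_pos': array([ 159.22202049, -526.19270345,  204.87644405]), 'eef_rot': array([-3.14048124e+00, -9.08432040e-05,  2.93837266e-01]), 'wrist_force': array([ 0.18860152, -0.00442596, -1.64959485]), 'moment': array([-2.66769986e-03,  2.08703055e-02,  7.96360658e-05]), 'finger_gap': 93.71503953901014}
{'vertical_fov': 52.054012022376625, 'cx': 319.79394312450967, 'cy': 239.34665418865973, 'k1': -0.09891324882651088, 'rvec': array([ 2.2824427 ,  0.79981017, -0.2956522 ]), 'tvec': array([-386.25470987, -185.44608088, 1186.48519618])} [ 878.77641835 -503.49357192  752.04807037]
{'vertical_fov': 52.982934873431695, 'cx': 314.4663400988863, 'cy': 237.6516712147571, 'k1': -0.09552711682960216, 'rvec': array([ 2.15736737, -2.1815402 ,  0.10163278]), 'tvec': array([ -12.67580089,  529.93459806, 1035.66697672])} [ 426.31852234  -22.20459816 1082.29243467]
```

View pics/scene0.png

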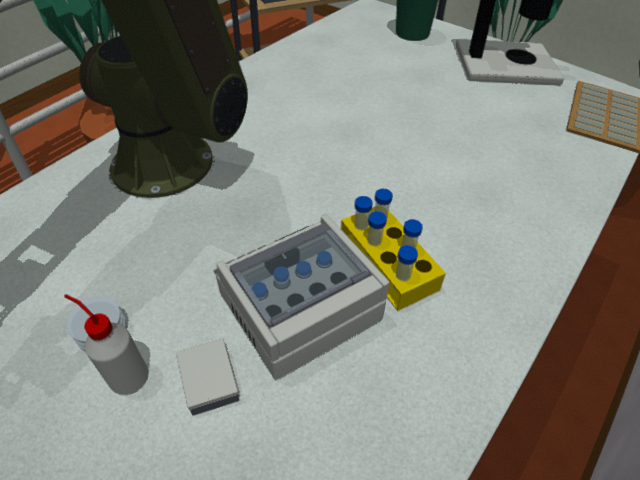

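View pics/top0.png

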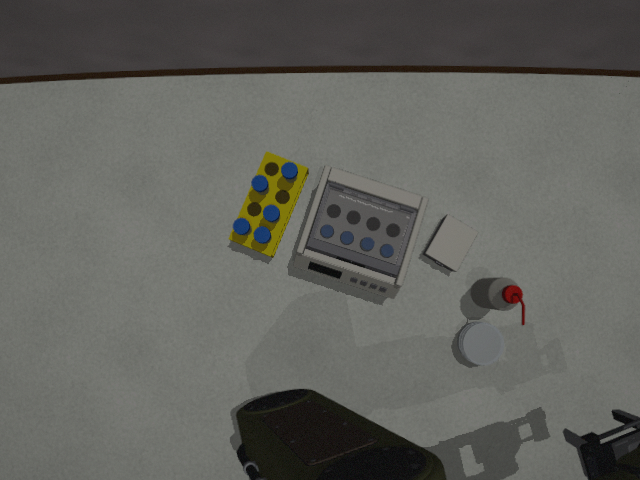

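The scene view shows the closed incubator with four caps under the cover, at about (261,290), (281,273), (303,269) and (324,258). The second from the left looks proud. The top view shows the caps at about (327,231) to (386,251). The rack is to the left, and the box, bottle and dishes are to the right.

```bash
python3 - <<'E'
from h import *
for n in('scene','top'):
    im=load(n+'0.png')['pixels']
    x0,y0,x1,y1=(215,215,390,375) if n=='scene' else (285,155,435,305)
    cv2.imwrite('pics/z_%s0.png'%n,cv2.resize(im[y0:y1,x0:x1],None,fx=4.0,fy=3.7 if n=='x' else 3.7))
    hsv=cv2.cvtColor(im,cv2.COLOR_BGR2HSV)
    m=cv2.inRange(hsv,(100,90,60),(125,255,255))
    nn,l,s,ce=cv2.connectedComponentsWithStats(m)
    for i in range(1,nn):
        if s[i][4]>15 and x0<ce[i][0]<x1 and y0<ce[i][1]<y1: print(n,s[i],ce[i],onz(load(n+'0.png'),ce[i],88))
E
```

```text
scene [368 211  19  18 269] [376.866171   219.50557621] [558.87880447  90.46579406  88.        ]
scene [317 251  15  15 179] [323.90502793 257.9273743 ] [539.47764062 -49.37920456  88.        ]
scene [296 261  15  15 185] [302.96216216 268.07567568] [525.40733616 -90.64198292  88.        ]
scene [273 266  16  16 201] [280.69154229 273.5721393 ] [ 503.3462361  -124.24080635   88.        ]
scene [252 282  15  16 178] [259.2752809 289.1741573] [ 497.55206349 -172.09395803   88.        ]
top [281 162  17  17 203] [288.91133005 169.99014778] [667.64111969  33.52754302  88.        ]
top [321 225  12  12 110] [326.7        230.63636364] [538.02907942 -44.36776929  88.        ]
top [341 232  12  12 107] [346.71962617 237.20560748] [523.84377595 -85.72919435  88.        ]
top [362 238  12  11 105] [367.35238095 243.03809524] [ 511.20497883 -128.33947228   88.        ]
top [381 245  12  12 107] [386.71962617 250.27102804] [ 495.69473862 -168.24797164   88.        ]
```

```bash
sleep 1
```

```text
(no output)
```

View pics/z_scene0.png

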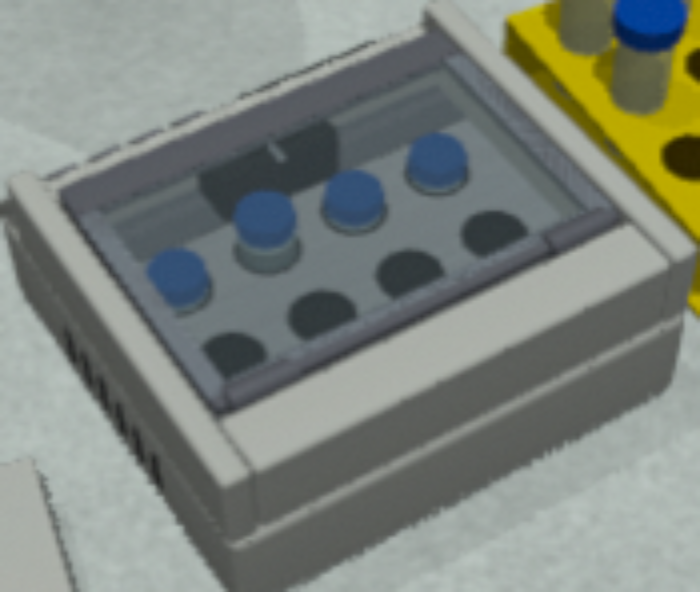

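View pics/z_top0.png

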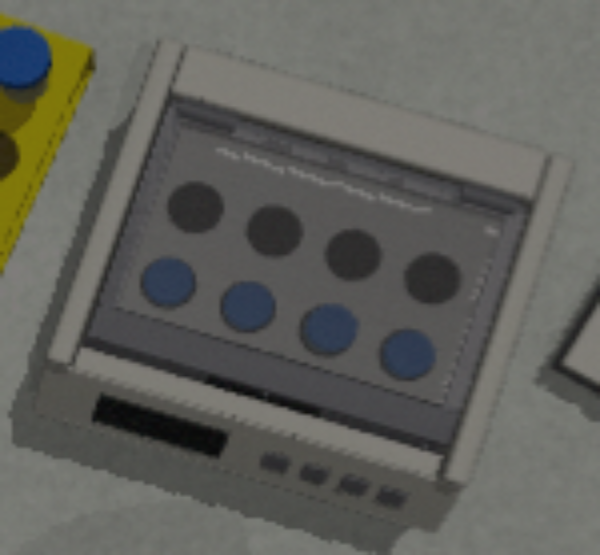

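Both views agree that the proud vial is the second from the right, at y = -22. I'll fit the pose and check it against the incubator's known edges.

```bash
cat >> h.py <<'E'
YAW=None
def setpose(o,yaw):
    global O,R
    O=np.array([o[0],o[1],0.]);c,s=np.cos(yaw),np.sin(yaw);R=np.array([[c,-s,0],[s,c,0],[0,0,1.]])
def W(p): return O+R@np.array(p,float)
E
python3 - <<'E'
import h; from h import *
t=load('top0.png'); s=load('scene0.png')
caps=[onz(t,u,86) for u in [(326.7,230.64),(346.72,237.2),(386.72,250.27)]]
caps=np.array(caps)
d=caps[0]-caps[2]; yaw=np.arctan2(-d[0],d[1]); print('yaw',yaw,np.linalg.norm(d))
ey=np.array([-np.sin(yaw),np.cos(yaw)]);ex=np.array([np.cos(yaw),np.sin(yaw)])
b=np.mean(caps[:,:2]-np.outer([66,22,-66],ey),0); o=b+20*ex; print('block',b,'origin',o)
setpose(o,yaw)
print('press',W((-56,0,118)),'cap',W((-20,-22,88)),'behind',W((90,0,235)))
# triangulated proud cap
o1,d1=ray(t,(367.35,243.04));o2,d2=ray(s,(280.7,273.57))
A=np.stack([d1,-d2],1); x=np.linalg.lstsq(A,o2-o1,rcond=None)[0]; print('proud tri',o1+d1*x[0],o2+d2*x[1])
for a,bb in [((326.7,230.64),(323.9,257.93)),((346.72,237.2),(302.96,268.08)),((386.72,250.27),(259.28,289.17))]:
    o1,d1=ray(t,a);o2,d2=ray(s,bb);x=np.linalg.lstsq(np.stack([d1,-d2],1),o2-o1,rcond=None)[0]; print('home tri',(o1+d1*x[0]+o2+d2*x[1])/2)
print('bottle',onz(t,(513,294),180),'dish',onz(t,(481,343),47))
for n,c,(x0,y0,x1,y1) in (('top',t,(285,155,435,305)),('scene',s,(215,215,390,375))):
    im=cv2.resize(c['pixels'][y0:y1,x0:x1],None,fx=4,fy=4)
    for poly in ([(-70,98,118),(-70,112,118),(106,112,118),(106,-112,118),(-70,-112,118),(-70,-98,118)],[(76,98,117),(76,-98,117),(106,-98,117),(106,98,117)],[(-66,96,118),(-66,-96,118),(-46,-96,118),(-46,96,118)]):
        p=proj(c,[W(q) for q in poly]); p=((p-[x0,y0]+.5)*4).astype(int)
        cv2.polylines(im,[p],len(poly)==4,(0,0,255),1)
    cv2.imwrite('pics/ov_%s.png'%n,im)
E
```

```text
yaw -0.32922129536125827 131.17516179530648
block [ 517.00716629 -106.54374882] origin [ 535.9330541  -113.00987368]
press [482.94056823 -94.90472409 118.        ] cap [ 509.89442895 -127.36222541   88.        ] behind [ 621.09954924 -142.10743552  235.        ]
proud tri [ 510.44079676 -127.38385841   96.90566872] [ 508.40894361 -129.33431134   96.94039933]
home tri [537.73614614 -45.21208153  83.04405929]
home tri [523.53859996 -86.78644736  83.00295663]
home tri [ 495.51755016 -169.39628514   83.56170081]
bottle [ 403.28633821 -393.53569023  180.        ] dish [ 296.4385793  -373.60224283   47.        ]
```

View pics/ov_top.png

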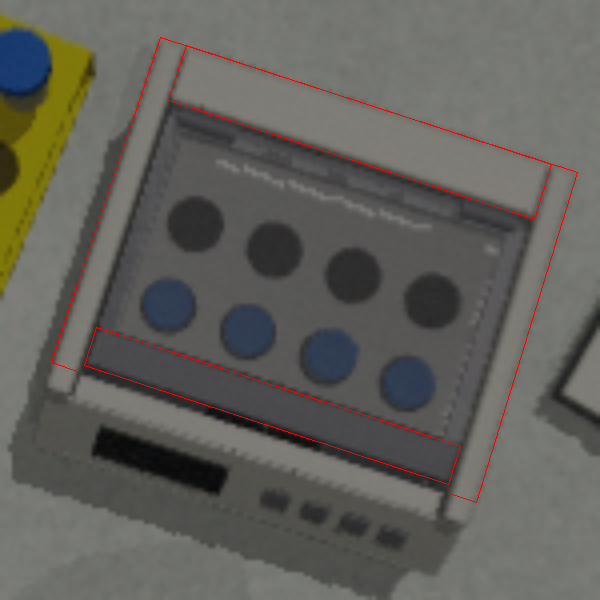

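View pics/ov_scene.png

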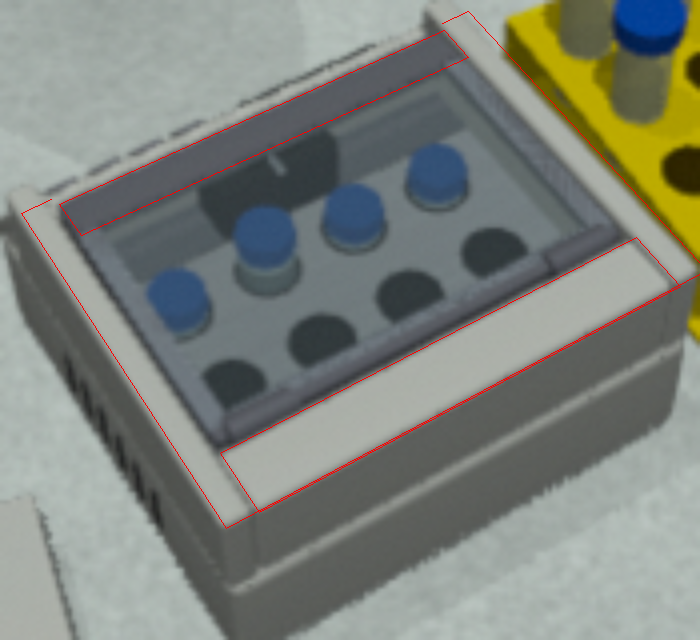

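The projected outlines match the incubator's edges, hinge beam and front rail to about 2 mm. The proud cap top is about 14 mm above the others, at about z = 102. Next I'll rise, shut the gripper and go above the rail.

>>> jog_arm(
  commands=[
    [0, 0, 0.06, 0, 0, 0, 0],
    [0, 0, 0.12, 0, 0, 0, 0],
    [0.02, 0.03, 0.15, 0, 0, -0.08, 0],
    [0.06, 0.08, 0.15, 0, 0, -0.16, 0],
    [0.1, 0.13, 0.15, 0, 0, -0.24, 0],
    [0.136, 0.18, 0.15, 0, 0, -0.297, 0],
    [0.172, 0.23, 0.15, 0, 0, -0.297, 0],
    [0.21, 0.28, 0.15, 0, 0, -0.297, 0],
    [0.246, 0.33, 0.15, 0, 0, -0.297, 0],
    [0.285, 0.38, 0.15, 0, 0, -0.297, 0],
  ],
)

```text
clock: 1.35
eef_pos: [442.9, -147.2, 355.4]
eef_rot: [3.142, -0.0, -0.328]
wrist_force: [1.4, -1.4, -0.4]
finger_gap: 0.5
```

>>> jog_arm(
  commands=[
    [0.02, 0.03, -0.03, 0, 0, 0, 0],
    [0.0386, 0.0515, -0.08, 0, 0, 0, 0],
    [0.0386, 0.0515, -0.13, 0, 0, 0, 0],
    [0.0386, 0.0515, -0.17, 0, 0, 0, 0],
    [0.0386, 0.0515, -0.2, 0, 0, 0, 0],
    [0.0386, 0.0515, -0.22, 0, 0, 0, 0],
    [0.0386, 0.0515, -0.225, 0, 0, 0, 0],
    [0.0386, 0.0515, -0.225, 0, 0, 0, 0],
    [0.0386, 0.0515, -0.225, 0, 0, 0, 0],
    [0.0386, 0.0515, -0.225, 0, 0, 0, 0],
  ],
)

```text
clock: 2.6
eef_pos: [481.0, -97.7, 131.1]
eef_rot: [-3.142, -0.001, -0.328]
wrist_force: [0.0, 0.8, 0.0]
finger_gap: 0.4
```

```bash
python3 - <<'E'
from h import *
c=cap('scene','s1.png');c2=cap('top','t1.png')
a=cv2.resize(c['pixels'][150:390,150:450],(500,400));b=cv2.resize(c2['pixels'][150:310,250:450],(500,400))
cv2.imwrite('pics/m1.png',cv2.resize(np.hstack([a,b]),(800,320)));print(manip.read_state()['eef_pos'])
E
```

```text
[480.91600947 -97.64820153 130.81707466]
```

View pics/m1.png

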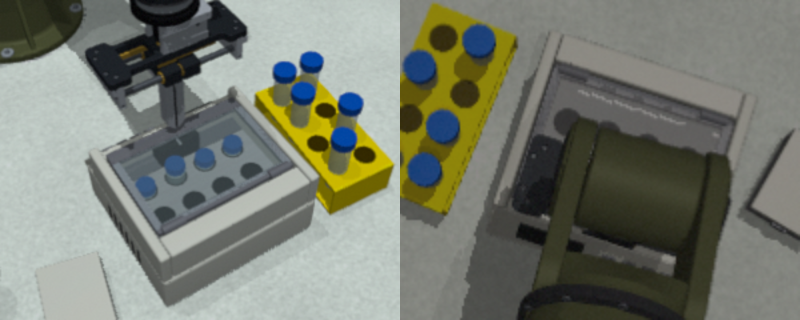

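The scene view shows the shut fingers over the front rail, with the measured TCP about 2–3 mm short of the commanded one. I'll correct by the measurement and press.

>>> jog_arm(
  commands=[
    [0.002, 0.003, -0.006, 0, 0, 0, 0],
    [0.002, 0.003, -0.011, 0, 0, 0, 0],
    [0.002, 0.003, -0.013, 0, 0, 0, 0],
    [0.002, 0.003, -0.015, 0, 0, 0, 0],
    [0.002, 0.003, -0.017, 0, 0, 0, 0],
    [0.002, 0.003, -0.019, 0, 0, 0, 0],
    [0.002, 0.003, -0.02, 0, 0, 0, 0],
    [0.002, 0.003, -0.021, 0, 0, 0, 0],
    [0.002, 0.003, -0.021, 0, 0, 0, 0],
    [0.002, 0.003, -0.021, 0, 0, 0, 0],
  ],
)

```text
clock: 3.95
eef_pos: [483.0, -94.5, 111.0]
eef_rot: [-3.141, -0.001, -0.328]
wrist_force: [-9.8, 4.3, 23.2]
finger_gap: 0.3
```

>>> jog_arm(
  commands=[
    [0, 0, 0.03, 0, 0, 0, 0],
    [-0.02, 0.007, 0.07, 0, 0, 0, 0],
    [-0.05, 0.017, 0.1, 0, 0, 0, 0],
    [-0.08, 0.027, 0.12, 0, 0, 0, 0],
    [-0.08, 0.027, 0.12, 0, 0, 0, 0],
    [-0.08, 0.027, 0.12, 0, 0, 0, 0],
    [-0.08, 0.027, 0.12, 0, 0, 0, 0],
    [-0.08, 0.027, 0.12, 0, 0, 0, 0],
    [-0.08, 0.027, 0.12, 0, 0, 0, 0],
    [-0.08, 0.027, 0.12, 0, 0, 0, 0],
  ],
)

```text
clock: 5.2
eef_pos: [402.8, -67.6, 229.3]
eef_rot: [3.142, 0.0, -0.328]
wrist_force: [-0.6, 0.4, 0.4]
finger_gap: 0.7
```

>>> jog_arm(
  commands=[
    [0, 0, 0, 0, 0, 0, 0],
    [0, 0, 0, 0, 0, 0, 0],
    [0, 0, 0, 0, 0, 0, 0],
    [0, 0, 0, 0, 0, 0, 0],
    [0, 0, 0, 0, 0, 0, 0],
    [0, 0, 0, 0, 0, 0, 0],
    [0, 0, 0, 0, 0, 0, 0],
    [0, 0, 0, 0, 0, 0, 0],
    [0, 0, 0, 0, 0, 0, 0],
    [0, 0, 0, 0, 0, 0, 0],
  ],
)

```text
clock: 6.45
eef_pos: [402.8, -67.6, 229.4]
eef_rot: [3.142, 0.0, -0.328]
wrist_force: [-0.5, -0.1, -0.6]
finger_gap: 0.5
```

```bash
python3 - <<'E'
from h import *
c=cap('scene','s2.png');c2=cap('top','t2.png')
a=cv2.resize(c['pixels'][150:390,150:450],(500,400));b=cv2.resize(c2['pixels'][150:310,250:450],(500,400))
cv2.imwrite('pics/m2.png',cv2.resize(np.hstack([a,b]),(800,320)));print(manip.read_state()['eef_pos'])
E
```

```text
[402.78149185 -67.61136924 229.45687189]
```

View pics/m2.png

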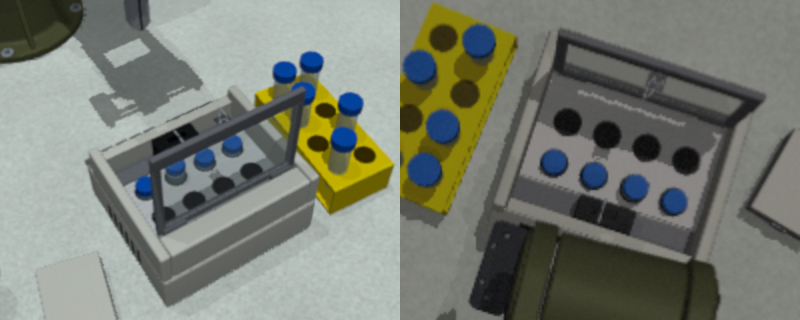

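The cover stands upright and all four caps are exposed. A refined cap measurement before the push:

```bash
python3 - <<'E'
from h import *
for n,f in(('scene','s2.png'),('top','t2.png')):
    c=load(f); im=c['pixels']
    x0,y0,x1,y1=(215,215,345,375) if n=='scene' else (295,155,435,305)
    hsv=cv2.cvtColor(im,cv2.COLOR_BGR2HSV)
    m=cv2.inRange(hsv,(100,110,60),(125,255,255))
    nn,l,s,ce=cv2.connectedComponentsWithStats(m)
    for i in range(1,nn):
        if s[i][4]>15 and x0<ce[i][0]<x1 and y0<ce[i][1]<y1: print(n,s[i],onz(c,ce[i],86),onz(c,ce[i],100))
setpose((535.9,-113),-0.3292)
# cover rail tops as seen
t=load('t2.png'); s=load('s2.png')
for th in(1.5,1.6):
    P=[W((70-136*np.cos(th)+3*np.sin(th),y,115+136*np.sin(th)+3*np.cos(th))) for y in(96,-96)]
    print(th,proj(t,P),proj(s,P))
E
```

```text
scene [317 251  15  15 165] [539.27895965 -48.45720319  86.        ] [546.4150278 -58.0218419 100.       ]
scene [296 261  15  15 174] [525.02787877 -89.77518505  86.        ] [532.46349757 -98.47134029 100.        ]
scene [274 270  15  12 121] [ 507.25523032 -125.94890493   86.        ] [ 515.06442137 -133.88470653  100.        ]
scene [252 282  12  16 170] [ 495.15357179 -173.61070312   86.        ] [ 503.2171337  -180.54467736  100.        ]
top [321 225  12  12 118] [538.48928793 -44.14027125  86.        ] [536.91305322 -43.832029   100.        ]
top [341 231  12  13 119] [523.90743347 -85.87851743  86.        ] [522.53610443 -84.98376521 100.        ]
top [361 238  13  12 123] [ 510.84590748 -128.45118862   86.        ] [ 509.65812029 -126.95820101  100.        ]
top [381 244  12  13 118] [ 495.99352129 -168.47649858   86.        ] [ 495.0144413  -166.42107135  100.        ]
1.5 [[326.9434701  170.19863614]
 [430.85516242 203.96128722]] [[375.72155584 211.62163045]
 [259.7694728  265.42157066]]
1.6 [[329.32938601 163.04897818]
 [433.04822149 196.71982642]] [[381.3849001  217.16952458]
 [264.68815874 272.23311652]]
```

View pics/s2.png

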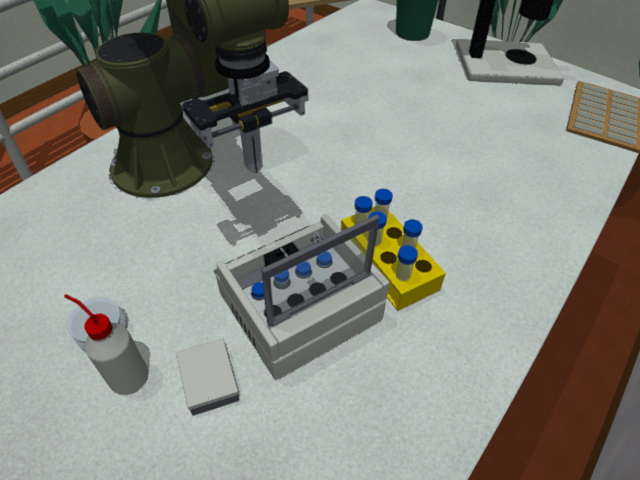

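View pics/t2.png

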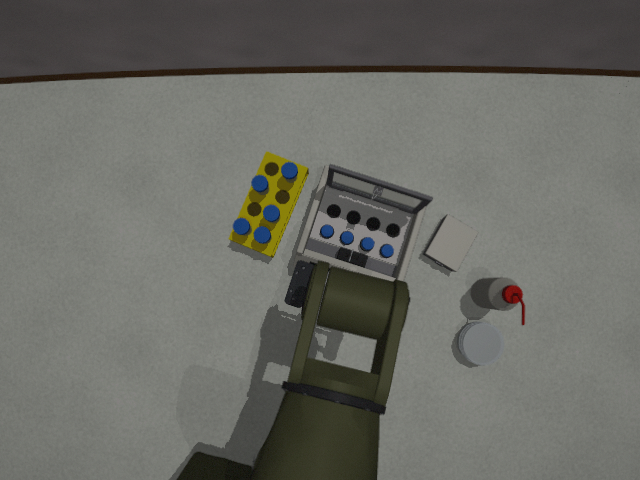

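The cover is at about 1.6 rad: its top corners are at (330,165) and (432,195) in the top view, where I predicted them. The proud cap is at about (509.5,-127). I'll move over it and push down.

>>> jog_arm(
  commands=[
    [0.04, -0.022, -0.01, 0, 0, 0, 0],
    [0.08, -0.045, -0.04, 0, 0, 0, 0],
    [0.105, -0.059, -0.075, 0, 0, 0, 0],
    [0.105, -0.059, -0.1, 0, 0, 0, 0],
    [0.105, -0.059, -0.115, 0, 0, 0, 0],
    [0.105, -0.059, -0.12, 0, 0, 0, 0],
    [0.105, -0.059, -0.122, 0, 0, 0, 0],
    [0.105, -0.059, -0.124, 0, 0, 0, 0],
    [0.105, -0.059, -0.126, 0, 0, 0, 0],
    [0.105, -0.059, -0.128, 0, 0, 0, 0],
  ],
)

```text
clock: 7.8
eef_pos: [507.9, -126.6, 101.6]
eef_rot: [-3.142, -0.0, -0.328]
wrist_force: [-0.6, 0.1, -0.6]
finger_gap: 0.6
```

>>> jog_arm(
  commands=[
    [0, 0, -0.002, 0, 0, 0, 0],
    [0, 0, -0.004, 0, 0, 0, 0],
    [0, 0, -0.006, 0, 0, 0, 0],
    [0, 0, -0.008, 0, 0, 0, 0],
    [0, 0, -0.01, 0, 0, 0, 0],
    [0, 0, -0.012, 0, 0, 0, 0],
    [0, 0, -0.013, 0, 0, 0, 0],
    [0, 0, -0.014, 0, 0, 0, 0],
    [0, 0, -0.0145, 0, 0, 0, 0],
    [0, 0, -0.0145, 0, 0, 0, 0],
  ],
)

```text
clock: 9.05
eef_pos: [508.2, -126.7, 88.1]
eef_rot: [3.142, -0.001, -0.328]
wrist_force: [-4.5, 1.9, 17.7]
finger_gap: 0.3
```

>>> jog_arm(
  commands=[
    [0, 0, -0.0005, 0, 0, 0, 0],
    [0, 0, -0.0005, 0, 0, 0, 0],
    [0, 0, 0.02, 0, 0, 0, 0],
    [0, 0, 0.06, 0, 0, 0, 0],
    [0, 0, 0.11, 0, 0, 0, 0],
    [-0.02, 0.007, 0.16, 0, 0, 0, 0],
    [-0.05, 0.017, 0.2, 0, 0, 0, 0],
    [-0.08, 0.027, 0.22, 0, 0, 0, 0],
    [-0.1, 0.034, 0.23, 0, 0, 0, 0],
    [-0.1, 0.034, 0.23, 0, 0, 0, 0],
  ],
)

```text
clock: 10.3
eef_pos: [407.4, -92.4, 317.5]
eef_rot: [-3.142, -0.002, -0.328]
wrist_force: [-0.1, 0.2, -0.3]
finger_gap: 0.3
```

```bash
python3 - <<'E'
from h import *
c1=cap('scene','s3.png');c2=cap('top','t3.png')
for n,f in(('scene','s3.png'),('top','t3.png')):
    c=load(f); im=c['pixels']
    x0,y0,x1,y1=(215,215,345,375) if n=='scene' else (295,155,435,305)
    hsv=cv2.cvtColor(im,cv2.COLOR_BGR2HSV)
    m=cv2.inRange(hsv,(100,110,60),(125,255,255))
    nn,l,s,ce=cv2.connectedComponentsWithStats(m)
    for i in range(1,nn):
        if s[i][4]>15 and x0<ce[i][0]<x1 and y0<ce[i][1]<y1: print(n,s[i],ce[i],onz(c,ce[i],86))
a=cv2.resize(c1['pixels'][200:380,200:400],(444,400));b=cv2.resize(c2['pixels'][150:310,250:450],(500,400))
cv2.imwrite('pics/m3.png',cv2.resize(np.hstack([a,b]),(800,340)));print(manip.read_state()['eef_pos'])
E
```

```text
scene [317 251  15  15 168] [324.0297619  258.33928571] [539.22163846 -48.63065903  86.        ]
scene [296 261  15  15 175] [303.05142857 268.34285714] [524.84879011 -89.76437653  86.        ]
scene [274 272  15  15 178] [281.35393258 279.03370787] [ 511.01958324 -131.37647616   86.        ]
scene [251 282  13  16 170] [257.70588235 289.70588235] [ 495.11207319 -173.58086379   86.        ]
top [321 225  12  12 118] [326.56779661 230.52542373] [538.48928793 -44.14027125  86.        ]
top [341 231  12  13 118] [346.70338983 237.31355932] [523.81480698 -85.81925883  86.        ]
top [361 238  12  12 119] [366.72268908 243.55462185] [ 510.31388289 -127.21932341   86.        ]
top [381 244  12  13 119] [386.63865546 250.21008403] [ 495.96314721 -168.37612076   86.        ]
[408.07236714 -92.74192337 316.32506437]
```

View pics/m3.png

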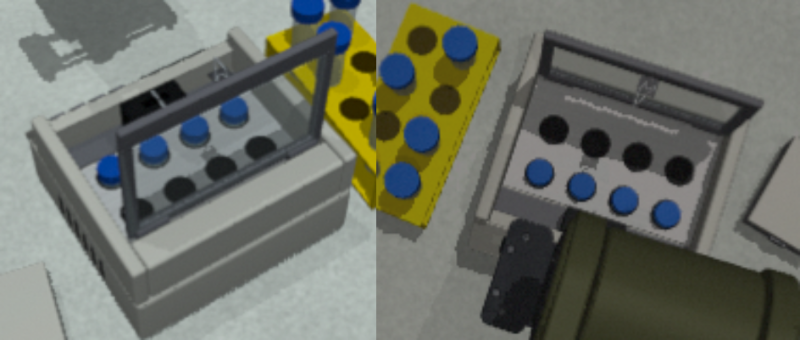

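All four caps are now level and evenly spaced (44 mm apart in both views), and the cover is still upright. Next I'll go over the top and behind the cover, and work out the closing arc.

```bash
python3 - <<'E'
from h import *
setpose((535.9,-113),-0.3292)
p=manip.read_state()['eef_pos']; print(p, W((103,0,316))-p)
b=W((103,0,238))
def T(th,e=0):
    r=128+4*(1-th/1.6)
    return W((70-r*np.cos(th)+3*np.sin(th)+8,0,115+r*np.sin(th)+3*np.cos(th)))
for i,th in enumerate(np.r_[1.6,np.arange(1.52,-0.06,-0.08),-.056]):
    print(i,round(th,3),np.round(T(th)/1000,4),'d from start',np.round((T(th)-T(1.6))/1000,4))
E
```

```text
[408.07236714 -92.74192337 316.32506437] [225.2966642  -53.55654399  -0.32506437]
0 1.6 [ 0.6161 -0.1404  0.2429] d from start [0. 0. 0.]
1 1.52 [ 0.6064 -0.1371  0.2432] d from start [-0.0097  0.0033  0.0003]
2 1.44 [ 0.5967 -0.1338  0.2427] d from start [-0.0194  0.0066 -0.0002]
3 1.36 [ 0.587  -0.1305  0.2414] d from start [-0.0291  0.0099 -0.0015]
4 1.28 [ 0.5775 -0.1272  0.2393] d from start [-0.0386  0.0132 -0.0036]
5 1.2 [ 0.5681 -0.124   0.2363] d from start [-0.048   0.0164 -0.0065]
6 1.12 [ 0.559  -0.1209  0.2326] d from start [-0.0571  0.0195 -0.0103]
7 1.04 [ 0.5502 -0.1179  0.2281] d from start [-0.0659  0.0225 -0.0147]
8 0.96 [ 0.5417 -0.115   0.2229] d from start [-0.0744  0.0254 -0.02  ]
9 0.88 [ 0.5336 -0.1122  0.217 ] d from start [-0.0824  0.0282 -0.0259]
10 0.8 [ 0.526  -0.1096  0.2103] d from start [-0.09    0.0308 -0.0325]
11 0.72 [ 0.519  -0.1072  0.2031] d from start [-0.0971  0.0332 -0.0398]
12 0.64 [ 0.5124 -0.105   0.1953] d from start [-0.1037  0.0354 -0.0476]
13 0.56 [ 0.5065 -0.103   0.1869] d from start [-0.1096  0.0374 -0.0559]
14 0.48 [ 0.5012 -0.1012  0.1781] d from start [-0.1149  0.0392 -0.0648]
15 0.4 [ 0.4966 -0.0996  0.1688] d from start [-0.1194  0.0408 -0.0741]
16 0.32 [ 0.4928 -0.0983  0.1591] d from start [-0.1233  0.0421 -0.0837]
17 0.24 [ 0.4896 -0.0972  0.1491] d from start [-0.1265  0.0432 -0.0937]
18 0.16 [ 0.4872 -0.0964  0.1389] d from start [-0.1289  0.044  -0.1039]
19 0.08 [ 0.4856 -0.0958  0.1285] d from start [-0.1305  0.0446 -0.1143]
20 -0.0 [ 0.4848 -0.0955  0.118 ] d from start [-0.1313  0.0449 -0.1249]
21 -0.056 [ 0.4847 -0.0955  0.1106] d from start [-0.1314  0.0449 -0.1323]
```

>>> jog_arm(
  commands=[
    [0.05, -0.012, 0.01, 0, 0, 0, 0],
    [0.1, -0.024, 0.01, 0, 0, 0, 0],
    [0.15, -0.036, 0.01, 0, 0, 0, 0],
    [0.2, -0.047, 0.01, 0, 0, 0, 0],
    [0.225, -0.053, 0.01, 0, 0, 0, 0],
    [0.225, -0.053, 0.01, 0, 0, 0, 0],
    [0.225, -0.053, -0.02, 0, 0, 0, 0],
    [0.225, -0.053, -0.04, 0, 0, 0, 0],
    [0.225, -0.053, -0.04, 0, 0, 0, 0],
    [0.225, -0.053, -0.04, 0, 0, 0, 0],
  ],
)

```text
clock: 11.65
eef_pos: [632.8, -145.7, 278.0]
eef_rot: [-3.142, -0.001, -0.328]
wrist_force: [-0.3, -0.1, -0.5]
finger_gap: 0.5
```

```bash
python3 - <<'E'
from h import *
c1=cap('scene','s4.png')
cv2.imwrite('pics/m4.png',cv2.resize(c1['pixels'][60:360,150:450],(600,600)));print(manip.read_state())
setpose((535.9,-113),-0.3292); print(R.T@(manip.read_state()['eef_pos']-O))
E
```

```text
{'clock': 11.7, 'joints': array([-2.82602065e-01,  4.93528437e-01,  1.08858367e+00, -1.87802961e-05,
        1.55779746e+00,  1.61646184e+00]), 'qd': array([ 0.00219405, -0.00102067, -0.00124571, -0.00064802, -0.00221045,
       -0.0003969 ]), 'effort': array([-2.24067707e-02, -6.51565576e+01, -3.67322516e+01,  1.18286020e-02,
       -8.07917677e-02, -5.38799486e-04]), 'eef_pos': array([ 632.90670335, -145.67295445,  278.18315499]), 'eef_rot': array([-3.14153458e+00, -1.68218887e-03, -3.28267399e-01]), 'wrist_force': array([ 0.36932907, -0.08533728,  0.6213194 ]), 'moment': array([ 0.05067922, -0.00222686, -0.01494179]), 'finger_gap': 0.27539750183875406}Traceback (most recent call last):
  File "<stdin>", line 4, in <module>
NameError: name 'R' is not defined
```

View pics/m4.png

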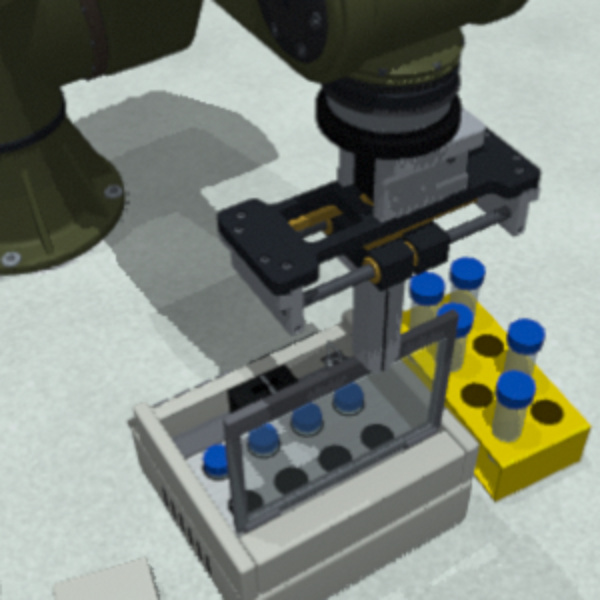

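The scene view shows the fingers behind the cover: at about (380,360) in this crop they hide part of the top rail. I'll descend, make contact and start the arc.

>>> jog_arm(
  commands=[
    [0, 0, -0.02, 0, 0, 0, 0],
    [0, 0, -0.036, 0, 0, 0, 0],
    [-0.002, 0.001, -0.037, 0, 0, 0, 0],
    [-0.009, 0.003, -0.037, 0, 0, 0, 0],
    [-0.017, 0.005, -0.037, 0, 0, 0, 0],
    [-0.027, 0.009, -0.037, 0, 0, 0, 0],
    [-0.036, 0.012, -0.037, 0, 0, 0, 0],
    [-0.046, 0.015, -0.038, 0, 0, 0, 0],
    [-0.055, 0.0185, -0.039, 0, 0, 0, 0],
    [-0.065, 0.022, -0.042, 0, 0, 0, 0],
  ],
)

```text
clock: 12.95
eef_pos: [567.3, -123.4, 234.9]
eef_rot: [-3.142, -0.001, -0.328]
wrist_force: [4.5, -1.9, -0.8]
finger_gap: 0.6
```

```bash
cat > st.py <<'E'
from h import *
import sys,h
c1=cap('scene',sys.argv[1]+'.png')
cv2.imwrite('pics/m_'+sys.argv[1]+'.png',cv2.resize(c1['pixels'][60:360,150:450],(600,600)))
h.setpose((535.9,-113),-0.3292); s=manip.read_state(); p=h.R.T@(s['eef_pos']-h.O)
print(s['clock'],s['eef_pos'],'inc',p,'F inc',h.R.T@s['wrist_force'],'corner th', np.arctan2(p[2]-115,70-p[0]+8), np.hypot(p[2]-115,78-p[0]))
E
python3 st.py s5
```

```text
13.0 [ 566.2993285  -122.96259779  234.54690913] inc [ 31.98769262   0.40006108 234.54690913] F inc [ 0.60079223  0.94084756 -0.04436639] corner th 1.20338403475205 128.0960417509831
```

View pics/m_s5.png

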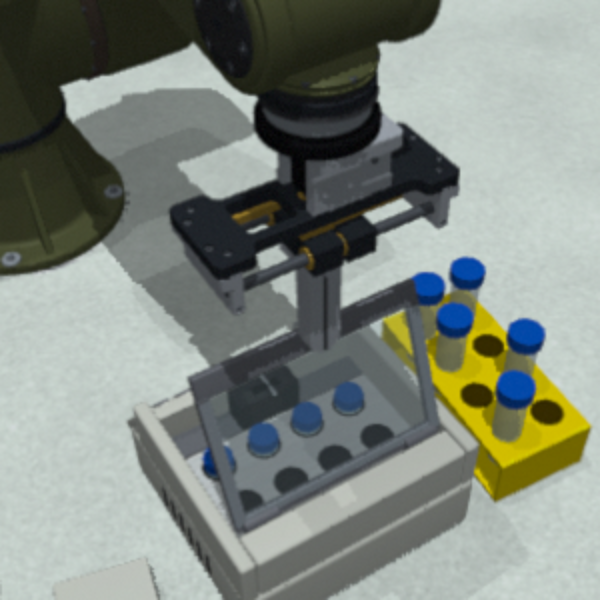

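The cover is following the tip at about 1.2 rad, with the contact still on the rail. I'll continue the arc.

>>> jog_arm(
  commands=[
    [-0.009, 0.003, -0.0035, 0, 0, 0, 0],
    [-0.018, 0.006, -0.008, 0, 0, 0, 0],
    [-0.0265, 0.009, -0.013, 0, 0, 0, 0],
    [-0.0345, 0.012, -0.019, 0, 0, 0, 0],
    [-0.042, 0.0145, -0.0255, 0, 0, 0, 0],
    [-0.049, 0.017, -0.033, 0, 0, 0, 0],
    [-0.0555, 0.019, -0.041, 0, 0, 0, 0],
    [-0.0615, 0.021, -0.049, 0, 0, 0, 0],
    [-0.067, 0.023, -0.058, 0, 0, 0, 0],
    [-0.0715, 0.0245, -0.067, 0, 0, 0, 0],
  ],
)

```text
clock: 14.25
eef_pos: [496.0, -99.0, 167.4]
eef_rot: [-3.142, -0.0, -0.328]
wrist_force: [4.1, -1.3, 2.7]
finger_gap: 0.6
```

```bash
python3 st.py s6
```

```text
14.3 [495.06545375 -98.67842055 166.19834152] inc [-43.27175063   0.35128806 166.19834152] F inc [1.94598501 0.86757548 0.10814576] corner th 0.39947849656949264 131.63627036141776
```

View pics/m_s6.png

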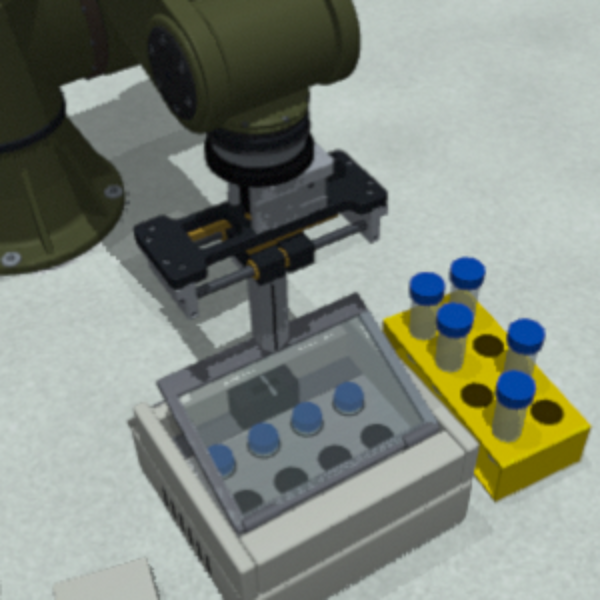

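>>> jog_arm(
  commands=[
    [-0.0035, 0.0012, -0.009, 0, 0, 0, 0],
    [-0.006, 0.002, -0.018, 0, 0, 0, 0],
    [-0.008, 0.003, -0.027, 0, 0, 0, 0],
    [-0.0095, 0.0032, -0.036, 0, 0, 0, 0],
    [-0.0105, 0.0036, -0.043, 0, 0, 0, 0],
    [-0.011, 0.0038, -0.048, 0, 0, 0, 0],
    [-0.011, 0.0038, -0.052, 0, 0, 0, 0],
    [-0.011, 0.0038, -0.055, 0, 0, 0, 0],
    [-0.011, 0.0038, -0.0565, 0, 0, 0, 0],
    [-0.011, 0.0038, -0.0565, 0, 0, 0, 0],
  ],
)

```text
clock: 15.55
eef_pos: [485.4, -95.3, 111.6]
eef_rot: [-3.142, -0.0, -0.328]
wrist_force: [0.9, -1.1, 5.0]
finger_gap: 0.2
```

```bash
python3 st.py s7
```

```text
15.6 [485.38335867 -95.35521968 111.60459414] inc [-53.50827416   0.36595062 111.60459414] F inc [ 1.6003555  -0.07742209  4.7251719 ] corner th -0.025813217458997662 131.55209976760128
```

5 N means it isn't at the stop yet, so I'll press about 2.5 mm further.

>>> jog_arm(
  commands=[
    [0, 0, -0.001, 0, 0, 0, 0],
    [0, 0, -0.0015, 0, 0, 0, 0],
    [0, 0, -0.002, 0, 0, 0, 0],
    [0, 0, -0.002, 0, 0, 0, 0],
    [0, 0, -0.0025, 0, 0, 0, 0],
    [0, 0, -0.0025, 0, 0, 0, 0],
    [0, 0, -0.0025, 0, 0, 0, 0],
    [0, 0, -0.0025, 0, 0, 0, 0],
    [0, 0, -0.0025, 0, 0, 0, 0],
    [0, 0, -0.0025, 0, 0, 0, 0],
  ],
)

```text
clock: 16.85
eef_pos: [485.7, -95.4, 111.1]
eef_rot: [-3.142, -0.002, -0.328]
wrist_force: [-9.8, 2.2, 29.3]
finger_gap: 0.3
```

It's on the hard stop: z barely changed while the force rose to 29 N. Now I'll let go.

>>> jog_arm(
  commands=[
    [0, 0, 0.005, 0, 0, 0, 0],
    [0, 0, 0.015, 0, 0, 0, 0],
    [0, 0, 0.04, 0, 0, 0, 0],
    [-0.03, 0.01, 0.08, 0, 0, 0, 0],
    [-0.07, 0.024, 0.12, 0, 0, 0, 0],
    [-0.1, 0.034, 0.15, 0, 0, 0, 0],
    [-0.1, 0.034, 0.16, 0, 0, 0, 0],
    [-0.1, 0.034, 0.16, 0, 0, 0, 0],
    [-0.1, 0.034, 0.16, 0, 0, 0, 0],
    [-0.1, 0.034, 0.16, 0, 0, 0, 0],
  ],
)

```text
clock: 18.1
eef_pos: [385.3, -61.4, 267.9]
eef_rot: [3.141, 0.002, -0.328]
wrist_force: [0.7, 0.9, 0.6]
finger_gap: 0.5
```

>>> jog_arm(
  commands=[
    [0, 0, 0, 0, 0, 0, 0],
    [0, 0, 0, 0, 0, 0, 0],
    [0, 0, 0, 0, 0, 0, 0],
    [0, 0, 0, 0, 0, 0, 0],
    [0, 0, 0, 0, 0, 0, 0],
    [0, 0, 0, 0, 0, 0, 0],
    [0, 0, 0, 0, 0, 0, 0],
    [0, 0, 0, 0, 0, 0, 0],
    [0, 0, 0, 0, 0, 0, 0],
    [0, 0, 0, 0, 0, 0, 0],
  ],
)

```text
clock: 19.35
eef_pos: [385.3, -61.3, 268.9]
eef_rot: [-3.142, 0.0, -0.328]
wrist_force: [-0.4, 0.0, 0.9]
finger_gap: 0.8
```

```bash
python3 st.py s8; python3 - <<'E'
from h import *
c=load('s8.png'); a=load('scene0.png')
d=cv2.absdiff(c['pixels'],a['pixels']).max(2)
print('changed px in cover region vs start', (d[225:365,225:390]>25).sum())
t=cap('top','t8.png'); x=cv2.resize(np.hstack([c['pixels'][200:380,200:400],t['pixels'][150:330,250:450]]),(800,360)); cv2.imwrite('pics/m8.png',x)
hsv=cv2.cvtColor(c['pixels'],cv2.COLOR_BGR2HSV); m=cv2.inRange(hsv,(100,90,60),(125,255,255))
nn,l,s,ce=cv2.connectedComponentsWithStats(m)
for i in range(1,nn):
    if s[i][4]>15 and 215<ce[i][0]<345 and 240<ce[i][1]<375: print(ce[i],onz(c,ce[i],86))
E
```

```text
19.4 [385.26995563 -61.31948611 268.9582758 ] inc [-1.59248994e+02  2.08737982e-01  2.68958276e+02] F inc [-0.0197156   0.41374196 -0.02336149] corner th 0.5756235038422608 282.82545151348245
changed px in cover region vs start 233
[323.94915254 257.97740113] [538.58894557 -48.05429332  86.        ]
[302.96216216 268.07567568] [524.3430485  -89.39854406  86.        ]
[281.23316062 278.64766839] [ 510.30408378 -130.87622201   86.        ]
[259.26966292 289.20786517] [ 496.44490738 -171.15369397   86.        ]
```

View pics/m8.png

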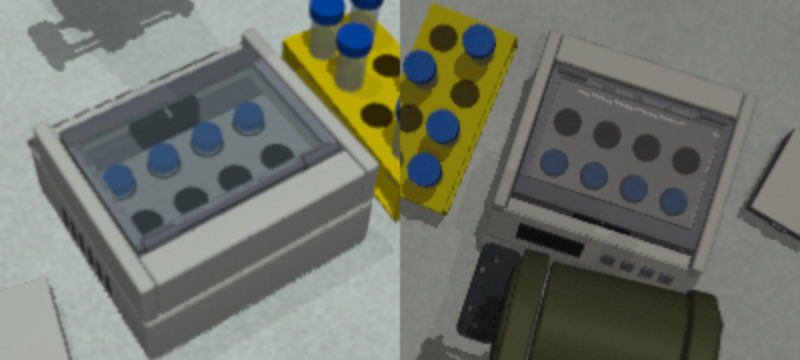

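The cover is still shut more than 2 s after release. The caps seen through it match the home positions, the tool is clear and the other objects look unmoved. I'll hand it in.

```bash
python3 -c "
from cell import manip; print(manip.sign_off())"
```

```text
the job is handed in; nothing more can be done
None
```

The job is done and handed in at about 19.5 s of the 51 s allowed; sign-off gives no verdict. I pressed the front rail to its stop (23 N) and the cover popped open. I then pushed the proud vial, second from the right (about 14 mm up), home with the shut fingertips. Finally I swung the cover shut from behind, pressed the rail to its stop and let go.

**Last checks:**
- **Cover:** it stayed shut more than 2 s after release, in both views.
- **Vials:** all four caps look level and evenly spaced. The push ended at z = 88.1 mm with 17.7 N, well above the 5 N well friction, so that vial is on the well's floor.
- **Surroundings:** nothing beside the incubator looks moved, though I judged that by eye. The tool is clear, with wrist force around 0–1 N.

**Off from plan:**
- **Closing press:** the first closing press reached only 5 N, short of the stop. I pressed on to 29 N, slightly over the 25 N stated as harmless; there was no visible effect.
- **TCP offset:** the measured TCP sat a steady 2–3 mm from the commanded one. I corrected for it using the measured pose.

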